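Check two door gaps with a feeler gauge and mark the tight one

TASK

Pick up the orange feeler gauge and test the gap between the blue doors of the left cupboard, then that of the right one: slide the blade straight in past the red line on it, or, where it jams, press it gently against the gap for a moment. Then lay the gauge on the worktop clear of the cupboards, and push the white marker on top of the cupboard whose gap jammed fully across to the red end, leaving the other cupboard's marker and the things around where they are.

Things in the scene. Friction and masses are not known exactly. Their poses are not given: they have to be found in the camera images.
- gauge: feeler gauge standing blade on edge: orange handle 80 long (x) x 24 wide (y) x 30 high (z), steel blade out of its +x end, 75 long, 6 thick (y), 22 high (z 4 to 26 mm), its tip edge rounded; a red line round the blade 45 mm from the tip; 0.12 kg. Origin: centre of the handle's underside; z up
- gauge_tip (a point): middle of the blade's tip edge, 115 mm along +x from the gauge's origin and 15 mm above its underside
- cupboard_a: one of two like small wooden cupboards side by side, fixed, 100 deep (x) x 120 wide (y) x 100 high; origin: centre of its underside, +x from front to back, z up. Two blue door leaves, 12 thick, shut and rigid, form the front face 50 mm before the origin, with an upright gap between them in the middle. Brass knobs stand 15 mm out of the face at y +-40, z 66 mm. A marker slides on its top
- cupboard_b: one of two like small wooden cupboards side by side, fixed, 100 deep (x) x 120 wide (y) x 100 high; origin: centre of its underside, +x from front to back, z up. Two blue door leaves, 12 thick, shut and rigid, form the front face 50 mm before the origin, with an upright gap between them in the middle. Brass knobs stand 15 mm out of the face at y +-40, z 66 mm. A marker slides on its top
- cupboard_a_gap (a point): middle of this cupboard's door gap in its front face, 50 mm above the worktop; axes as the cupboard's, +x into the gap. The gap runs from z 11 to 89 mm, lips rounded to 6 mm radius, hollow 92 mm deep. One cupboard's gap is 10 mm wide, the other's 3 mm (which one varies): the 6 mm blade enters one, and jams in the other with its tip about 4 mm past the face
- cupboard_b_gap (a point): middle of this cupboard's door gap in its front face, 50 mm above the worktop; axes as the cupboard's, +x into the gap. The gap runs from z 11 to 89 mm, lips rounded to 6 mm radius, hollow 92 mm deep. One cupboard's gap is 10 mm wide, the other's 3 mm (which one varies): the 6 mm blade enters one, and jams in the other with its tip about 4 mm past the face
- marker_a (a joint): travel of the white marker on this cupboard's top, 0 at the green (left, +y) end of its track to 0.05 m at the red (right, -y) end; starts near green; sliding friction about 1.2 N, stays where it is left (marker of cupboard_a)
- marker_b (a joint): travel of the white marker on this cupboard's top, 0 at the green (left, +y) end of its track to 0.05 m at the red (right, -y) end; starts near green; sliding friction about 1.2 N, stays where it is left (marker of cupboard_b)
- marker_a_top (a point): middle of the marker's top face; the marker is 14 (x) x 14 (y) x 23 high, its top at z 127.5 mm, above a track 4 mm high whose top is at z 104 mm; axes as the cupboard's, it slides along the cupboard's -y
- marker_b_top (a point): middle of the marker's top face; the marker is 14 (x) x 14 (y) x 23 high, its top at z 127.5 mm, above a track 4 mm high whose top is at z 104 mm; axes as the cupboard's, it slides along the cupboard's -y
- spice_1: bystander, not to be moved: spice jar with red cap, 45 mm across, 106 mm tall; origin at the centre of its underside
- pink_salt: bystander, not to be moved: pink salt jar, 55 mm across, 92 mm tall; origin at the centre of its underside
- yoghurt_cup: bystander, not to be moved: yoghurt cup, 72 mm across, 71 mm tall; origin at the centre of its underside
Things that resemble listed ones, but are neither listed nor needed, are in the scene too. What is shaped like the cupboard_a but pink is not meant.

How it is judged:
On the way, in this order (a step that is already met when the one before it is completed fails the run):
1. the left cupboard's gap is tested: the tip is at least 40 mm behind the front face if the gap is the wide one, or is pressed into the lips with more than 1.5 N if it is the tight one (((y of cupboard_a in the frame of cupboard_b above 0 m and x of gauge_tip in the frame of cupboard_a_gap above 0.04 m and y of gauge_tip in the frame of cupboard_a_gap between -0.01 and 0.01 m and z of gauge_tip in the frame of cupboard_a_gap between -0.035 and 0.035 m) or (y of cupboard_a in the frame of cupboard_b below 0 m and x of gauge_tip in the frame of cupboard_b_gap between -0.004 and 0.01 m and y of gauge_tip in the frame of cupboard_b_gap between -0.006 and 0.006 m and z of gauge_tip in the frame of cupboard_b_gap between -0.035 and 0.035 m and contact force between gauge and cupboard_b above 1.5 N))), for 0.02 s.
2. the right cupboard's gap is tested in the same way (((y of cupboard_a in the frame of cupboard_b below 0 m and x of gauge_tip in the frame of cupboard_a_gap above 0.04 m and y of gauge_tip in the frame of cupboard_a_gap between -0.01 and 0.01 m and z of gauge_tip in the frame of cupboard_a_gap between -0.035 and 0.035 m) or (y of cupboard_a in the frame of cupboard_b above 0 m and x of gauge_tip in the frame of cupboard_b_gap between -0.004 and 0.01 m and y of gauge_tip in the frame of cupboard_b_gap between -0.006 and 0.006 m and z of gauge_tip in the frame of cupboard_b_gap between -0.035 and 0.035 m and contact force between gauge and cupboard_b above 1.5 N))), for 0.02 s.
At the end, for the whole second after the job is handed in: the marker of the cupboard whose gap jammed is within 6 mm of the red end, the other marker is less than 18 mm from the green end, and the gauge lies at rest on the worktop, blade and handle down on it, its tip before (by 5 mm or more) or beside each cupboard's front (value of joint marker_b above 0.044 m and value of joint marker_a below 0.018 m and height (world z) of gauge below 0.035 m and height (world z) of gauge_tip below 0.045 m and linear speed of gauge below 0.02 m/s and (x of gauge_tip in the frame of cupboard_a_gap below -0.005 m or y of gauge_tip in the frame of cupboard_a_gap above 0.065 m or y of gauge_tip in the frame of cupboard_a_gap below -0.065 m) and (x of gauge_tip in the frame of cupboard_b_gap below -0.005 m or y of gauge_tip in the frame of cupboard_b_gap above 0.065 m or y of gauge_tip in the frame of cupboard_b_gap below -0.065 m)); the robot touches nothing.
It fails at once if the gauge is pressed against a cupboard with more than 40 N (contact force between gauge and cupboard_a above 40 N or contact force between gauge and cupboard_b above 40 N).
It fails at once if a bystander is moved by more than 30 mm (distance of any of spice_1, pink_salt, yoghurt_cup from where it was at the start of the episode above 0.03 m).
It also fails if it takes over 72 s, if anything falls off the work surface, if the arm or the gripper's body presses on something with over 40 N, if the wrist force passes 120 N, or if a joint passes its speed limit or range.

ROBOT

A 6-joint arm with a two-finger parallel gripper is mounted at the origin on a cart in front of the work surface, level with it; the furniture and walls round the work are solid. World frame = base frame: x ahead of the robot, y to its left, z up, the work surface at z = 0. Lengths are in m, angles in rad, forces in N, time in s.
With the tool pointing down it reaches from about 0.35 to 0.775 m from the base axis. Payload 5.5 kg.
Tool frame: the origin (TCP) lies at the very end of the fingers, on their centre line; the grasp point (between the pads) lies 19 mm behind it; z points along the fingers, y is the line along which they close (so a half turn about z gives the same grasp; the last joint's range is limited). The gripper opens to 85 mm and grips with 20 to 120 N. Pads are 22 mm wide; open, the fingers measure 114 mm over their backs; the gripper's body (76 mm by 85 mm) begins 54 mm behind the grasp point. The pads swing forward as they close: fully open they stand 13 mm farther back than shut.
Start: joints at [1.153, 0.313, 0.046, 1.304, 0, 1.431], TCP at [0.158, 0.553, 0.231] pointing down, gripper open.
Joint ranges: [-2.76, 2.76], [-0.86, 1.69], [-1.03, 1.26], [-2.2, 2.34], [-1.47, 1.5], [-3.14, 3.14]. Speed limits (rad/s): [2.57, 2.57, 3.14, 3.14, 3.14, 3.14].

INTERFACE

Orientations are given as a unit quaternion [w, x, y, z].
In Python, from workcell import get_state, read_camera, calibration, hand_in gives the robot as it stands.
- The arm moves only by the tool drive_tool, never from a script. Its argument "deltas" is a list that holds one entry, the list of rows, each a list of 7 numbers: the closure in counts, from 0 (fully open) to 255 (shut), then the shift along the tool's x, y, z in m, then the turn, a rotation vector about the tool's x, y, z in degrees. A call has 1 to 12 rows; each row is the pose to reach, as a shift and turn from the pose commanded when the call began, along the tool's axes at that moment; what a row does not reach only later rows make up. A row lasts 1/8 s, in which the tool goes at most 62.5 mm and 10.7 degrees, less where a joint would pass 70% of its speed; a pose out of reach is approached as far as the arm can. A call with a gripper value outside its range is refused whole. The fingers move at their own pace and stop on an object; "newtons" is the grip in N (left out, the last holds). Time passes only in rows, so rows that repeat a pose let the fingers close. It gives the time, the measured TCP pose, the force, the opening and the grip force at its end, in the units of the state.
- get_state(): the state, without advancing time (a new reading comes with each control period).
- read_camera(name): name is "scene" or "top" or "wrist"; returns (picture, depth): 384x512x3 uint8, red, green, blue; 384x512 float32, m along the optical axis (not along the pixel's ray), 0 where there is no reading.
- calibration(name): a dict with "mtx" (3x3 intrinsics, pixels), "world_from_camera" (4x4, takes a point from camera to world coordinates). Camera axes: x right, y up, looking along -z (the intrinsics and any distortion apply to the point x, -y, -z); pixel columns grow to the right and rows downward; lengths in m; the calibration is good to about 2 mm. A picture is of the moment at which its call begins: read the wrist's pose just before it. calibration takes no time and is no camera call; for the wrist camera it gives the pose at the moment of the call.
- hand_in(): hands the job in; it is judged then, once.
The state is a dict: "clock": time; "joint_pos": joint angles; "qvel": joint speeds; "tau": joint torques, N m; "tcp_pos": TCP position; "orientation": TCP orientation; "wrist_force": force on the tool from outside, world axes, zero at the start; "ft_torque": the same for the moment, N m; "finger_gap": finger opening in m; "grip_force": force on a finger pad.
Only numpy, scipy, OpenCV 4.12 (cv2) and the standard library are available. Lean on these libraries where they do the work, as an engineer would, in place of code of your own. Each camera call takes 0.05 s, during which the arm holds its last target. There are 200 camera calls.

## Working session

There is one attempt and no reset: what is moved stays moved. The work goes in short steps, Python scripts to look and compute and a tool call to move; the robot and the scene stay as the last step left them, time stands still between calls to the robot, and variables do not carry over. Pictures are saved under pics/ and viewed, at most 10 in all, crops included, and the job is handed in when it is done.

Besides the shell and the picture viewer there is one more tool, called after "Request:" in YAML: its name, and indented under it one key for each argument. drive_tool: Moves the arm, as the interface text tells. Its arguments: {"type":"object","properties":{"deltas":{"type":"array","items":{"type":"array","items":{"type":"array","items":{"type":"number"}}}},"newtons":{"type":"number"}},"required":["deltas"]}

```bash
mkdir -p pics; cat > h.py <<'E'
import numpy as np, cv2, sys
from workcell import get_state, read_camera, calibration, hand_in
from scipy.spatial.transform import Rotation as R
np.set_printoptions(precision=4,suppress=True)
def snap(n):
    c=calibration(n); im,d=read_camera(n); np.savez(f'{n}.npz',im=im,d=d,m=c['mtx'],w=c['world_from_camera']); return im
def load(n): return np.load(f'{n}.npz')
def cloud(n):
    z=load(n); d=z['d']; K=z['m']; v,u=np.mgrid[:d.shape[0],:d.shape[1]]
    P=np.stack([(u-K[0,2])/K[0,0]*d,-(v-K[1,2])/K[1,1]*d,-d,np.ones_like(d)],-1)
    Q=(P@np.array(z['w']).T)[...,:3]; Q[d==0]=np.nan; return Q,z['im']
def save(f,im,s=1.5): cv2.imwrite('pics/'+f,cv2.resize(im[...,::-1],None,fx=s,fy=s,interpolation=cv2.INTER_CUBIC))
E
python3 - <<'E'
from h import *
for n in ['scene','top']:
    save(n+'0.png',snap(n)); c=calibration(n); print(n,c.keys(),np.array(c['world_from_camera']))
print(get_state())
E
```

```text
scene dict_keys(['mtx', 'world_from_camera']) [[ 0.5015  0.4978 -0.7076 -0.5794]
 [-0.865   0.2753 -0.4194 -0.7005]
 [-0.014   0.8224  0.5687  0.9689]
 [ 0.      0.      0.      1.    ]]
top dict_keys(['mtx', 'world_from_camera']) [[-0.0379  0.9765 -0.2122  0.2178]
 [-0.9993 -0.037   0.008  -0.0597]
 [-0.0001  0.2124  0.9772  1.4888]
 [ 0.      0.      0.      1.    ]]
{'clock': 0.1, 'joint_pos': array([ 1.1534,  0.3139,  0.0451,  1.3036, -0.    ,  1.4312]), 'qvel': array([-0.0001, -0.0021,  0.0007,  0.0001, -0.0016, -0.0015]), 'tau': array([  0.004 , -48.1723,  29.9244,   0.0127,  -0.    ,   0.    ]), 'tcp_pos': array([0.1575, 0.5525, 0.2305]), 'orientation': array([-0.0002,  0.1385,  0.9904, -0.0008]), 'wrist_force': array([-0.3545,  0.1713, -0.7214]), 'ft_torque': array([0.0404, 0.02  , 0.0253]), 'grip_force': 0.0, 'finger_gap': 0.08524275715745389}
```

View pics/scene0.png

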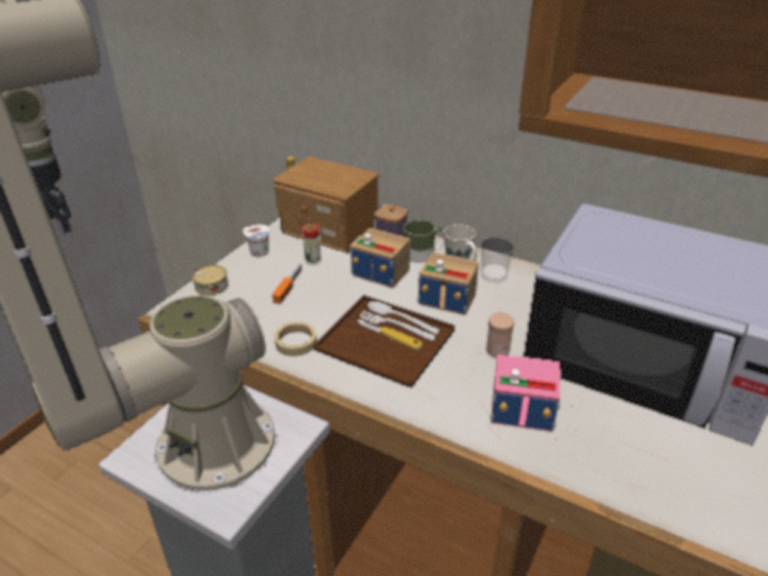

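View pics/top0.png

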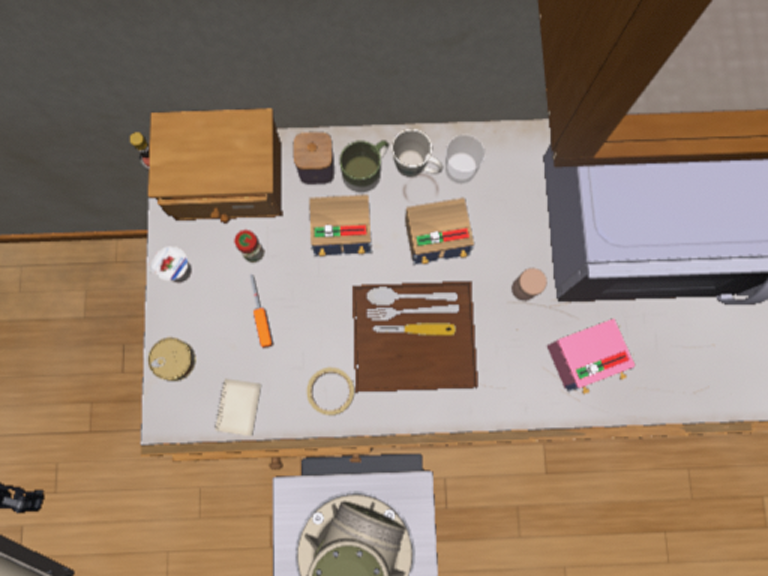

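The left cupboard is at top-view (340,225) and the right one at (440,232). A pink look-alike is at (592,352), not meant because its body is pink. The gauge's orange handle is at (262,327) with its blade tip near (253,277), and a yellow-handled knife is at (415,329), not meant because it isn't orange. I'll confirm in an enlarged crop.

```bash
python3 - <<'E'
from h import *
Q,im=cloud('top')
save('crop1.png',im[120:240,140:330],4.2)
hsv=cv2.cvtColor(im,cv2.COLOR_RGB2HSV)
# gauge handle
m=(hsv[...,0]>5)&(hsv[...,0]<16)&(hsv[...,1]>200)&(hsv[...,2]>150)
m[:, :150]=0; m[:,200:]=0; m[:170]=0
P=Q[m]; P=P[~np.isnan(P[:,0])]; t=P[P[:,2]>0.022]
print('handle n',len(P),len(t),t.mean(0),np.percentile(t[:,2],[5,50,95]))
r=cv2.minAreaRect(t[:,:2].astype(np.float32)); print(r)
# cupboard tops
for name,(a,b,c,d) in {'L':(198,255,125,175),'R':(262,325,128,180)}.items():
    reg=Q[c:d,a:b].reshape(-1,3); s=reg[(reg[:,2]>0.094)&(reg[:,2]<0.112)]
    print(name,len(s),s.mean(0),cv2.minAreaRect(s[:,:2].astype(np.float32)))
    w=reg[(reg[:,2]>0.117)&(reg[:,2]<0.135)]; print(' marker',len(w),w.mean(0) if len(w) else '')
    
for name,(u,v) in {'spice':(164,162),'yog':(114,176),'salt':(354,190)}.items():
    print(name,np.nanmedian(Q[v-2:v+3,u-2:u+3].reshape(-1,3),0))
E
```

```text
handle n 147 147 [0.4462 0.1755 0.0319] [0.0267 0.0317 0.0374]
((0.4465762972831726, 0.1754317730665207), (0.07418297976255417, 0.01848890818655491), 11.762097358703613)
L 1240 [0.6482 0.008  0.1024] ((0.648363471031189, 0.008536472916603088), (0.10215543955564499, 0.11989690363407135), 1.0822515487670898)
 marker 23 [0.6225 0.0302 0.1259]
R 1246 [ 0.6283 -0.1921  0.1023] ((0.6285709142684937, -0.19235041737556458), (0.10332682728767395, 0.12013859301805496), 7.706075668334961)
 marker 27 [ 0.6005 -0.1793  0.1274]
spice [0.6036 0.1944 0.1087]
yog [0.5748 0.3521 0.0744]
salt [ 0.4998 -0.3666  0.092 ]
```

View pics/crop1.png

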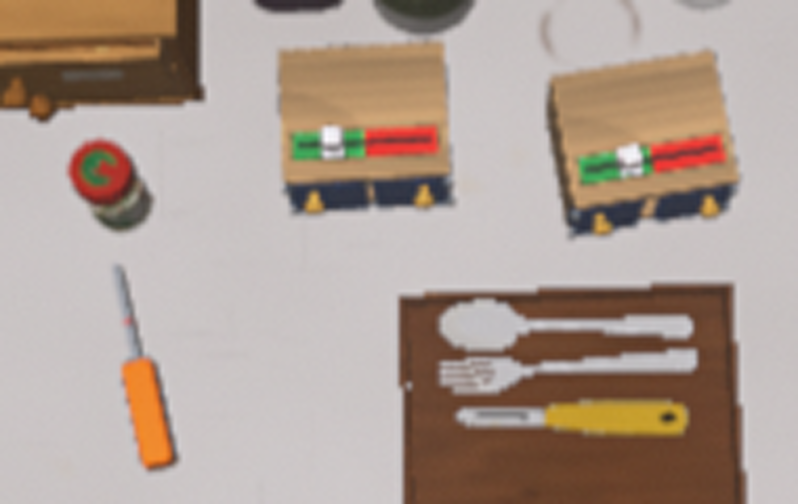

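The crop confirms the orange gauge at (150,410) with its blade pointing up-left to (120,270). Both blue-door cupboards are there, with white markers near green at (333,140) and (628,158). Next I'll write a helper for deltas and go above the gauge.

```bash
cat >> h.py <<'E'
def delta(xyz,yaw):
    """yaw (deg): heading of gauge +x, i.e. tool -x; tool down"""
    s=get_state(); q=s['orientation']; R0=R.from_quat([q[1],q[2],q[3],q[0]])
    a=np.radians(yaw); X=np.array([-np.cos(a),-np.sin(a),0]); Z=np.array([0,0,-1.]); Rt=R.from_matrix(np.stack([X,np.cross(Z,X),Z],1))
    d=R0.inv().apply(np.array(xyz)-s['tcp_pos']); t=(R0.inv()*Rt).as_rotvec(degrees=True)
    print('clock',s['clock'],'shift',d.round(4),'turn',t.round(2))
E
python3 -c "
from h import *
delta([.44,.175,.2],11.8)
s=get_state();c=np.array(calibration('wrist')['world_from_camera']);q=s['orientation'];R0=R.from_quat([q[1],q[2],q[3],q[0]]);print(R0.inv().apply(c[:3,3]-s['tcp_pos']),R0.inv().apply(-c[:3,2]))"
```

```text
clock 0.1 shift [-0.3752 -0.2856  0.0309] turn [ -0.09  -0.03 -27.72]
[ 0.0702 -0.001  -0.1425] [-0.2819  0.0008  0.9595]
```

Request:
drive_tool:
  deltas:
    - [[0, -0.047, -0.036, 0.004, 0, 0, -4], [0, -0.094, -0.072, 0.008, 0, 0, -8], [0, -0.141, -0.107, 0.012, 0, 0, -12], [0, -0.188, -0.143, 0.015, 0, 0, -16], [0, -0.235, -0.179, 0.02, 0, 0, -20], [0, -0.282, -0.215, 0.023, 0, 0, -24], [0, -0.33, -0.25, 0.027, 0, 0, -26], [0, -0.375, -0.2856, 0.031, -0.1, 0, -27.7], [0, -0.375, -0.2856, 0.031, -0.1, 0, -27.7], [0, -0.375, -0.2856, 0.031, -0.1, 0, -27.7], [0, -0.375, -0.2856, 0.031, -0.1, 0, -27.7], [0, -0.375, -0.2856, 0.031, -0.1, 0, -27.7]]

```text
clock: 1.6
tcp_pos: [0.4393, 0.1767, 0.2004]
orientation: [0.0, -0.104, 0.995, 0.001]
wrist_force: [-0.6, 0.3, 0.3]
finger_gap: 0.0852
grip_force: 0.0
```

```bash
python3 - <<'E'
from h import *
save('w1.png',snap('wrist'))
Q,im=cloud('wrist')
hsv=cv2.cvtColor(im,cv2.COLOR_RGB2HSV)
m=(hsv[...,0]>5)&(hsv[...,0]<18)&(hsv[...,1]>180)&(hsv[...,2]>120)
P=Q[m];t=P[(P[:,2]>0.024)&(P[:,2]<.036)&(abs(P[:,0]-.446)<.07)&(abs(P[:,1]-.175)<.04)]
print(len(t),t.mean(0),np.median(t[:,2]),cv2.minAreaRect(t[:,:2].astype(np.float32)))
b=Q.reshape(-1,3);b=b[(b[:,2]>.016)&(b[:,2]<.034)&(abs(b[:,0]-.52)<.03)&(abs(b[:,1]-.192)<.03)]
print(len(b),b.mean(0),cv2.minAreaRect(b[:,:2].astype(np.float32)))
E
```

```text
0 [nan nan nan] nan ((0.0, 0.0), (0.0, 0.0), 0.0)
177 [0.5195 0.1891 0.026 ] ((0.5202910900115967, 0.18984352052211761), (0.06082773581147194, 0.005186529364436865), 11.638483047485352)<stdin>:7: RuntimeWarning: Mean of empty slice.
  ret = um.true_divide(
  return _methods._mean(a, axis=axis, dtype=dtype,
  ret = ret.dtype.type(ret / rcount)
```

View pics/w1.png

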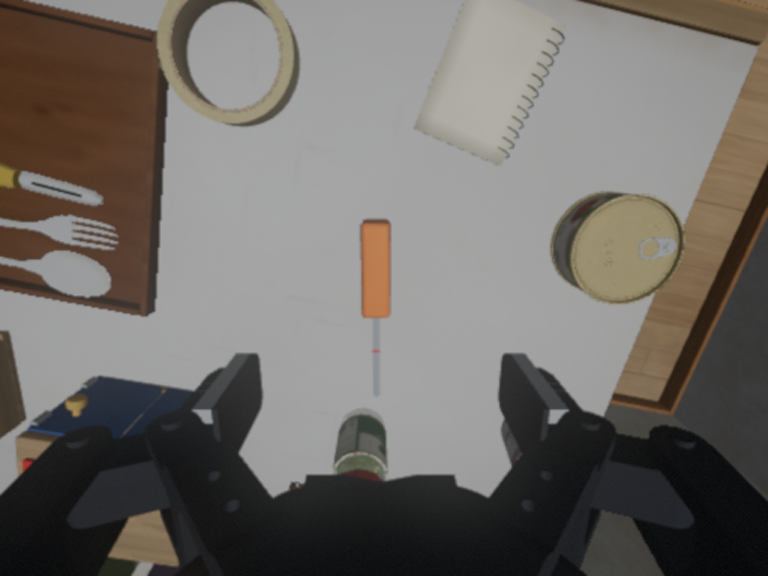

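The wrist view has image-up toward the robot. The orange handle is at (376,268), the blade tip at (376,394) and the red line at (376,351), already aligned with the fingers. I'll take the handle's rectangle from the height data.

```bash
python3 - <<'E'
from h import *
Q,im=cloud('wrist')
t=Q[140:220,235:266].reshape(-1,3);print(np.nanpercentile(t[:,2],[50,90]))
t=t[t[:,2]>.02];r=cv2.minAreaRect(t[:,:2].astype(np.float32));print(len(t),r)
b=Q[212:268,243:258].reshape(-1,3);b=b[b[:,2]>.012];print(len(b),cv2.minAreaRect(b[:,:2].astype(np.float32)))
c=np.array(r[0]);a=np.radians(11.7);g=c-0.004*np.array([np.cos(a),np.sin(a)]);print(g)
delta([*g,.05],11.7);delta([*g,.005],11.7)
E
```

```text
[0.0265 0.0304]
1317 ((0.45485007762908936, 0.17530539631843567), (0.09110214561223984, 0.023856056854128838), 12.33122444152832)
212 ((0.5252862572669983, 0.19087423384189606), (0.07381364703178406, 0.005191336385905743), 11.63653564453125)
[0.4509 0.1745]
clock 1.65 shift [-0.0107 -0.0046  0.1505] turn [0.1  0.04 0.21]
clock 1.65 shift [-0.0107 -0.0047  0.1955] turn [0.1  0.04 0.21]
```

Request:
drive_tool:
  deltas:
    - [[0, -0.008, -0.004, 0.05, 0.1, 0, 0.2], [0, -0.008, -0.004, 0.1, 0.1, 0, 0.2], [0, -0.008, -0.004, 0.15, 0.1, 0, 0.2], [0, -0.008, -0.004, 0.175, 0.1, 0, 0.2], [0, -0.008, -0.004, 0.195, 0.1, 0, 0.2], [0, -0.008, -0.004, 0.195, 0.1, 0, 0.2], [0, -0.008, -0.004, 0.195, 0.1, 0, 0.2], [255, -0.008, -0.004, 0.195, 0.1, 0, 0.2], [255, -0.008, -0.004, 0.195, 0.1, 0, 0.2], [255, -0.008, -0.004, 0.195, 0.1, 0, 0.2], [255, -0.008, -0.004, 0.195, 0.1, 0, 0.2], [255, -0.008, -0.004, 0.195, 0.1, 0, 0.2]]
  newtons: 70

```text
clock: 3.15
tcp_pos: [0.4492, 0.1737, 0.0059]
orientation: [0.001, -0.101, 0.995, 0.0]
wrist_force: [-0.3, 1.1, 5.2]
finger_gap: 0.0226
grip_force: 69.4
```

Request:
drive_tool:
  deltas:
    - [[255, 0, 0, -0.03, 0, 0, 0], [255, 0, 0, -0.08, 0, 0, 0], [255, 0.005, -0.04, -0.13, 0, 0, 1], [255, 0.015, -0.08, -0.17, 0, 0, 3], [255, 0.025, -0.13, -0.21, 0, 0, 5], [255, 0.035, -0.18, -0.245, 0, 0, 6], [255, 0.045, -0.22, -0.245, 0, 0, 7], [255, 0.053, -0.258, -0.245, 0, 0, 7.7], [255, 0.053, -0.258, -0.245, 0, 0, 7.7], [255, 0.053, -0.258, -0.245, 0, 0, 7.7], [255, 0.053, -0.258, -0.245, 0, 0, 7.7]]

```text
clock: 4.53
tcp_pos: [0.4482, -0.0889, 0.25]
orientation: [-0.0, -0.035, 0.999, 0.0]
wrist_force: [-0.1, 0.6, -0.9]
finger_gap: 0.0227
grip_force: 69.0
```

```bash
python3 - <<'E'
from h import *
s=get_state();print(s['tcp_pos'],s['finger_gap'],s['grip_force'],s['wrist_force'])
im=snap('wrist');save('w2.png',im)
E
```

```text
[ 0.4482 -0.0889  0.25  ] 0.022675652334513376 69.0071976184845 [-0.1073  0.5765 -0.875 ]
```

View pics/w2.png

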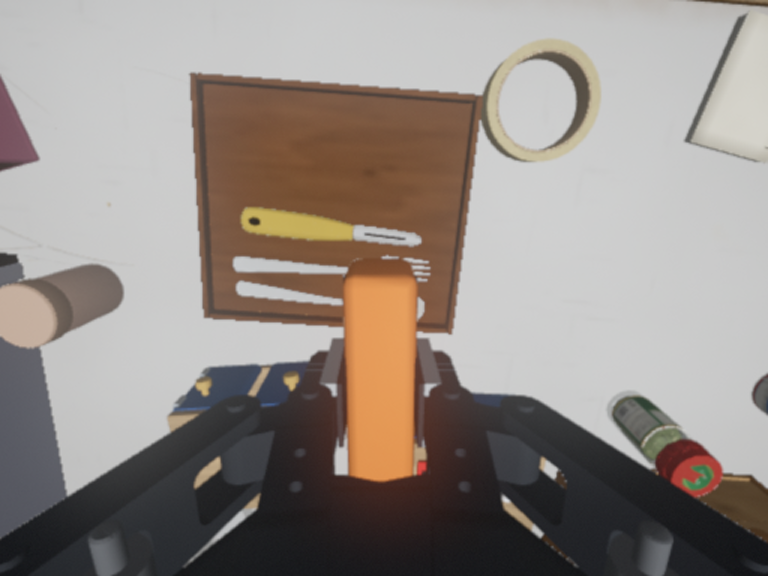

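The wrist view shows the gauge held straight at (380,370). The right cupboard's gap runs as a light line through about (258,380), between knobs (203,385) and (291,380). The left cupboard is hidden by the fingers. I'll measure the right one here.

```bash
python3 - <<'E'
from h import *
Q,im=cloud('wrist')
hsv=cv2.cvtColor(im,cv2.COLOR_RGB2HSV).astype(int)
m=(hsv[...,0]>100)&(hsv[...,0]<130)&(hsv[...,1]>120)
m[:235]=0;m[285:]=0;m[:,:110]=0;m[:,215:]=0
P=Q[m];P=P[(P[:,2]>.015)&(P[:,2]<.09)]
A=np.polyfit(P[:,1],P[:,0],1);res=P[:,0]-np.polyval(A,P[:,1]);k=abs(res)<.004;A=np.polyfit(P[k,1],P[k,0],1)
print('n',len(P),k.sum(),'x=',A,'yaw',-np.degrees(np.arctan(A[0])) )
# columns of gap: brown pixels between blue in rows
for v in range(244,268,3):
    row=im[v,160:190].astype(int); g=np.where(row[:,0]>row[:,2])[0]+160
    print(v,g.min() if len(g) else None,g.max() if len(g) else None,[Q[v,int(u)].round(4) for u in ([g.mean()] if len(g) else [])])
top=Q[270:330,110:215].reshape(-1,3);
# top from top camera
E
```

```text
n 4 4 x= [-0.2077  0.5417] yaw 11.73121656947128
244 174 180 [array([ 0.5862, -0.2011,  0.0086])]
247 174 179 [array([ 0.5915, -0.2026,  0.0089])]
250 172 189 [array([ 0.5961, -0.2023,  0.0101])]
253 170 189 [array([ 0.5808, -0.1925,  0.0453])]
256 168 174 [array([ 0.6072, -0.2104,  0.0104])]
259 167 172 [array([ 0.6119, -0.2132,  0.0119])]
262 165 171 [array([ 0.6179, -0.2151,  0.0111])]
265 167 169 [array([ 0.4394, -0.1252,  0.2971])]
```

```bash
python3 -c "
from h import *
delta([.443,.0047,.25],1.1);delta([.443,.0047,.045],1.1)"
```

```text
clock 4.575 shift [-0.0012  0.0937  0.0002] turn [0.02 0.   2.88]
clock 4.575 shift [-0.0012  0.0936  0.2052] turn [0.02 0.   2.88]
```

Request:
drive_tool:
  deltas:
    - [[255, -0.001, 0.05, 0, 0, 0, 1.5], [255, -0.001, 0.0936, 0, 0, 0, 2.9], [255, -0.001, 0.0936, 0.05, 0, 0, 2.9], [255, -0.001, 0.0936, 0.1, 0, 0, 2.9], [255, -0.001, 0.0936, 0.15, 0, 0, 2.9], [255, -0.001, 0.0936, 0.185, 0, 0, 2.9], [255, -0.001, 0.0936, 0.205, 0, 0, 2.9], [255, -0.001, 0.0936, 0.205, 0, 0, 2.9], [255, -0.001, 0.0936, 0.205, 0, 0, 2.9], [255, -0.001, 0.0936, 0.205, 0, 0, 2.9]]

```text
clock: 5.82
tcp_pos: [0.4443, 0.0036, 0.0465]
orientation: [0.001, -0.009, 1.0, -0.0]
wrist_force: [-0.3, 0.4, -1.6]
finger_gap: 0.0226
grip_force: 69.2
```

```bash
python3 - <<'E'
from h import *
s=get_state();print(s['tcp_pos'],s['wrist_force'])
a=snap('top')[110:210,180:340];b=snap('scene')[130:260,200:360]
a=cv2.resize(a,None,fx=3.7,fy=3.7,interpolation=2);b=cv2.resize(b,None,fx=2.3,fy=2.3,interpolation=2)
b=cv2.copyMakeBorder(b,0,0,0,a.shape[1]-b.shape[1],0) if b.shape[1]<a.shape[1] else b[:,:a.shape[1]]
o=np.vstack([a,b])[:600];save('pre.png',o,1)
E
```

```text
[0.4443 0.0036 0.0465] [-0.3101  0.4317 -1.5641]
```

View pics/pre.png

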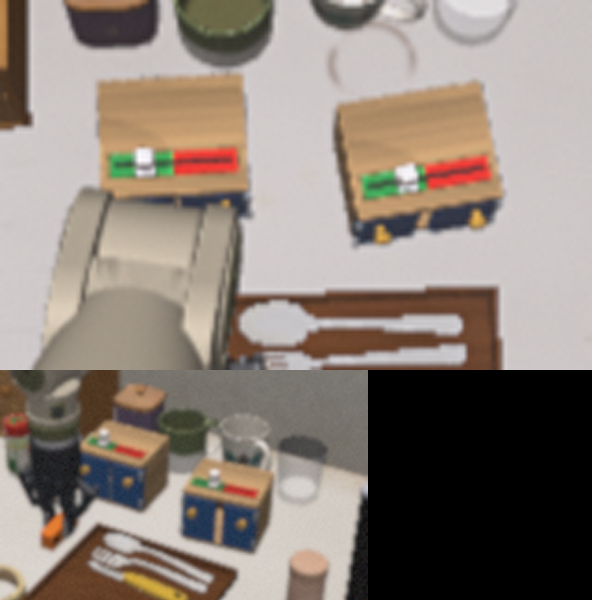

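The left gap looks thin and the right one, at scene crop (218,525), looks clearly wide, so the left one probably jams. I'll approach the left carefully.

Request:
drive_tool:
  deltas:
    - [[255, -0.015, 0.001, 0, 0, 0, 0], [255, -0.03, 0.001, 0, 0, 0, 0], [255, -0.035, 0.001, 0, 0, 0, 0], [255, -0.038, 0.001, 0, 0, 0, 0], [255, -0.04, 0.001, 0, 0, 0, 0], [255, -0.04, 0.001, 0, 0, 0, 0]]

```text
clock: 6.68
tcp_pos: [0.483, 0.0053, 0.0452]
orientation: [0.0, -0.009, 1.0, 0.0]
wrist_force: [-0.2, -0.2, -0.9]
finger_gap: 0.0229
grip_force: 69.2
```

Request:
drive_tool:
  deltas:
    - [[255, -0.002, 0, 0, 0, 0, 0], [255, -0.003, 0, 0, 0, 0, 0], [255, -0.004, 0, 0, 0, 0, 0], [255, -0.004, 0, 0, 0, 0, 0]]

```text
clock: 7.18
tcp_pos: [0.4872, 0.0054, 0.0453]
orientation: [0.0, -0.009, 1.0, 0.0]
wrist_force: [1.3, -1.0, -0.2]
finger_gap: 0.023
grip_force: 69.1
```

Request:
drive_tool:
  deltas:
    - [[255, -0.001, 0, 0, 0, 0, 0], [255, -0.002, 0, 0, 0, 0, 0], [255, -0.002, 0, 0, 0, 0, 0]]

```text
clock: 7.55
tcp_pos: [0.4879, 0.0052, 0.0449]
orientation: [-0.001, -0.008, 1.0, -0.0]
wrist_force: [-4.2, -1.8, -0.5]
finger_gap: 0.0232
grip_force: 69.2
```

Request:
drive_tool:
  deltas:
    - [[255, -0.001, 0, 0, 0, 0, 0], [255, -0.002, 0, 0, 0, 0, 0], [255, -0.002, 0, 0, 0, 0, 0], [255, -0.002, 0, 0, 0, 0, 0]]

```text
clock: 8.05
tcp_pos: [0.4886, 0.005, 0.0445]
orientation: [-0.002, -0.008, 1.0, -0.0]
wrist_force: [-6.3, -2.4, 0.7]
finger_gap: 0.0228
grip_force: 69.3
```

Jammed about 5 mm past the estimated face, with −6 N in x and −2.4 N in y. To check that it is seated in the gap and not riding on a wide gap's lip, I'll ease 2 mm along −y and see whether it slides in.

Request:
drive_tool:
  deltas:
    - [[255, -0.001, -0.001, 0, 0, 0, 0], [255, -0.002, -0.002, 0, 0, 0, 0], [255, -0.003, -0.002, 0, 0, 0, 0], [255, -0.003, -0.002, 0, 0, 0, 0]]

```text
clock: 8.55
tcp_pos: [0.4888, 0.0043, 0.044]
orientation: [-0.005, -0.009, 1.0, 0.001]
wrist_force: [-13.8, -0.4, 4.5]
finger_gap: 0.0229
grip_force: 69.9
```

Still jammed at 14 N with the side force gone, so it is centred and tight: left is the jammed one. Withdrawing.

Request:
drive_tool:
  deltas:
    - [[255, 0.01, 0, 0, 0, 0, 0], [255, 0.035, 0, 0, 0, 0, 0], [255, 0.065, 0, 0, 0, 0, 0], [255, 0.065, 0, -0.03, 0, 0, 0], [255, 0.065, 0, -0.06, 0, 0, 0], [255, 0.065, 0, -0.06, 0, 0, 0], [255, 0.065, 0, -0.06, 0, 0, 0]]

```text
clock: 9.43
tcp_pos: [0.4295, 0.0024, 0.105]
orientation: [0.001, -0.009, 1.0, 0.0]
wrist_force: [-0.5, -0.3, -1.1]
finger_gap: 0.0228
grip_force: 69.2
```

```bash
python3 -c "
from h import *
print(get_state()['tcp_pos'],get_state()['wrist_force'])
delta([.4254,-.2202,.105],7.7);delta([.4254,-.2202,.045],7.7)"
```

```text
[0.4295 0.0024 0.105 ] [-0.4915 -0.3349 -1.0637]
clock 9.425 shift [ 0.0079 -0.2225 -0.0001] turn [ 0.01  0.08 -6.71]
clock 9.425 shift [ 0.008  -0.2226  0.0599] turn [ 0.01  0.08 -6.71]
```

Request:
drive_tool:
  deltas:
    - [[255, 0.002, -0.05, 0, 0, 0, -2], [255, 0.004, -0.1, 0, 0, 0, -3.5], [255, 0.006, -0.15, 0, 0, 0, -5], [255, 0.008, -0.2, 0, 0, 0, -6], [255, 0.008, -0.2226, 0.02, 0, 0, -6.7], [255, 0.008, -0.2226, 0.045, 0, 0, -6.7], [255, 0.008, -0.2226, 0.06, 0, 0, -6.7], [255, 0.008, -0.2226, 0.06, 0, 0, -6.7], [255, 0.008, -0.2226, 0.06, 0, 0, -6.7], [255, 0.008, -0.2226, 0.06, 0, 0, -6.7]]

```text
clock: 10.68
tcp_pos: [0.4258, -0.2205, 0.0461]
orientation: [0.001, -0.067, 0.998, -0.001]
wrist_force: [0.3, -0.2, -0.4]
finger_gap: 0.0224
grip_force: 69.4
```

```bash
python3 -c "
from h import *
print(get_state()['tcp_pos'],get_state()['wrist_force'])
delta([.4254,-.2202,.045],7.7)
save('pre2.png',snap('scene')[130:280,180:360],3.5)"
```

```text
[ 0.4258 -0.2205  0.0461] [ 0.3492 -0.2368 -0.3689]
clock 10.675 shift [0.0004 0.0003 0.0011] turn [-0.07  0.1   0.02]
```

View pics/pre2.png

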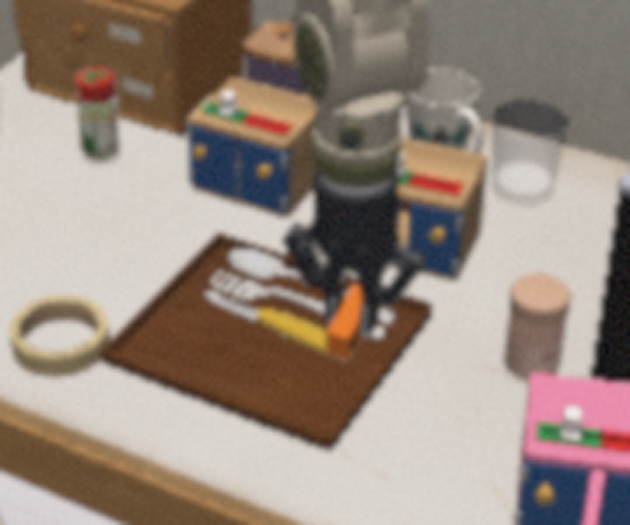

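The gauge, at (345,320), stands level before the right cupboard, whose gap at (403,230) is visibly wide. Going in stepwise.

Request:
drive_tool:
  deltas:
    - [[255, -0.015, 0, 0, 0, 0, 0], [255, -0.03, 0, 0, 0, 0, 0], [255, -0.038, 0, 0, 0, 0, 0], [255, -0.044, 0, 0, 0, 0, 0], [255, -0.048, 0, 0, 0, 0, 0], [255, -0.048, 0, 0, 0, 0, 0]]

```text
clock: 11.48
tcp_pos: [0.4727, -0.2138, 0.0451]
orientation: [0.0, -0.067, 0.998, 0.0]
wrist_force: [-1.0, 0.7, -1.4]
finger_gap: 0.0227
grip_force: 69.4
```

Request:
drive_tool:
  deltas:
    - [[255, -0.006, 0, 0, 0, 0, 0], [255, -0.012, 0, 0, 0, 0, 0], [255, -0.018, 0, 0, 0, 0, 0], [255, -0.024, 0, 0, 0, 0, 0], [255, -0.024, 0, 0, 0, 0, 0]]

```text
clock: 12.1
tcp_pos: [0.497, -0.2107, 0.0453]
orientation: [0.0, -0.067, 0.998, -0.0]
wrist_force: [0.0, 0.6, -1.5]
finger_gap: 0.0226
grip_force: 69.4
```

Request:
drive_tool:
  deltas:
    - [[255, -0.008, 0, 0, 0, 0, 0], [255, -0.016, 0, 0, 0, 0, 0], [255, -0.023, 0, 0, 0, 0, 0], [255, -0.023, 0, 0, 0, 0, 0], [255, -0.023, 0, 0, 0, 0, 0]]

```text
clock: 12.72
tcp_pos: [0.519, -0.2075, 0.0452]
orientation: [0.0, -0.067, 0.998, 0.0]
wrist_force: [0.8, 0.2, -1.2]
finger_gap: 0.0225
grip_force: 69.4
```

In about 54 mm with no force. Withdraw, raise, and go back to the gauge's original free spot.

Request:
drive_tool:
  deltas:
    - [[255, 0.03, 0, 0, 0, 0, 0], [255, 0.065, 0, 0, 0, 0, 0], [255, 0.1, 0, 0, 0, 0, 0], [255, 0.11, 0, -0.02, 0, 0, 0], [255, 0.11, 0, -0.06, 0, 0, 0], [255, 0.11, 0, -0.06, 0, 0, 0], [255, 0.11, 0, -0.06, 0, 0, 0]]

```text
clock: 13.6
tcp_pos: [0.4099, -0.2222, 0.105]
orientation: [0.0, -0.067, 0.998, -0.0]
wrist_force: [-0.9, 0.1, -0.9]
finger_gap: 0.0225
grip_force: 69.3
```

```bash
python3 -c "
from h import *
print(get_state()['tcp_pos'],get_state()['wrist_force'])
delta([.435,.172,.105],11.7);delta([.435,.172,.007],11.7)"
```

```text
[ 0.4099 -0.2222  0.105 ] [-0.9114  0.0927 -0.8506]
clock 13.6 shift [-0.0775  0.3873  0.    ] turn [-0.    0.03 -4.02]
clock 13.6 shift [-0.0775  0.3874  0.098 ] turn [-0.    0.03 -4.02]
```

Request:
drive_tool:
  deltas:
    - [[255, -0.01, 0.055, 0, 0, 0, -1], [255, -0.02, 0.11, 0, 0, 0, -2], [255, -0.03, 0.165, 0, 0, 0, -3], [255, -0.045, 0.22, 0, 0, 0, -4], [255, -0.055, 0.275, 0, 0, 0, -4], [255, -0.065, 0.33, 0, 0, 0, -4], [255, -0.0775, 0.3874, 0, 0, 0, -4], [255, -0.0775, 0.3874, 0.04, 0, 0, -4], [255, -0.0775, 0.3874, 0.075, 0, 0, -4], [255, -0.0775, 0.3874, 0.092, 0, 0, -4], [255, -0.0775, 0.3874, 0.096, 0, 0, -4], [255, -0.0775, 0.3874, 0.096, 0, 0, -4]]

```text
clock: 15.1
tcp_pos: [0.4347, 0.1719, 0.0089]
orientation: [-0.0, -0.102, 0.995, -0.0]
wrist_force: [0.2, -0.2, -1.7]
finger_gap: 0.0228
grip_force: 69.4
```

Request:
drive_tool:
  deltas:
    - [[255, 0, 0, 0.001, 0, 0, 0], [255, 0, 0, 0.0025, 0, 0, 0], [255, 0, 0, 0.0025, 0, 0, 0]]

```text
clock: 15.48
tcp_pos: [0.4355, 0.172, 0.0071]
orientation: [0.001, -0.102, 0.995, 0.0]
wrist_force: [0.3, 0.3, -1.3]
finger_gap: 0.0226
grip_force: 69.4
```

Request:
drive_tool:
  deltas:
    - [[255, 0, 0, 0.001, 0, 0, 0], [255, 0, 0, 0.001, 0, 0, 0], [200, 0, 0, 0.001, 0, 0, 0], [100, 0, 0, 0.001, 0, 0, 0], [0, 0, 0, 0.001, 0, 0, 0], [0, 0, 0, 0.001, 0, 0, 0], [0, 0, 0, 0.001, 0, 0, 0], [0, 0, 0, 0.001, 0, 0, 0], [0, 0, 0, -0.05, 0, 0, 0], [0, 0, 0, -0.1, 0, 0, 0], [0, 0, 0, -0.15, 0, 0, 0], [0, 0, 0, -0.195, 0, 0, 0]]

```text
clock: 16.98
tcp_pos: [0.4351, 0.172, 0.2038]
orientation: [0.001, -0.102, 0.995, 0.0]
wrist_force: [0.2, -0.3, 0.0]
finger_gap: 0.0852
grip_force: 0.0
```

```bash
python3 - <<'E'
from h import *
im=snap('wrist');Q,_=cloud('wrist')
m=(Q[...,2]>.012)&(Q[...,2]<.045)&(abs(Q[...,1]-.18)<.03)&(Q[...,0]>.37)&(Q[...,0]<.57)
P=Q[m];b=P[P[:,0]>.485];print(len(P),len(b),np.percentile(P[:,2],[50,98]),np.percentile(b[:,2],[50,98]),cv2.minAreaRect(P[:,:2].astype(np.float32)))
delta([.6225,.075,.2],1.1)
E
```

```text
1522 213 [0.0294 0.0312] [0.026  0.0275] ((0.47246456146240234, 0.17881923913955688), (0.1539410501718521, 0.023867730051279068), 12.141365051269531)
clock 17.025 shift [-0.1609 -0.133   0.0111] turn [ 0.05  0.57 10.59]
```

The gauge lies flat, with the handle top at 30 mm and the blade top at 26 mm. Now the left marker: fingers shut, on its +y side.

Request:
drive_tool:
  deltas:
    - [[255, -0.04, -0.033, 0, 0, 0, 2.5], [255, -0.08, -0.066, 0, 0, 0, 5], [255, -0.12, -0.1, 0, 0, 0, 8], [255, -0.161, -0.133, 0.011, 0, 0, 10.6], [255, -0.161, -0.133, 0.011, 0, 0.5, 10.6], [255, -0.161, -0.133, 0.011, 0, 0.5, 10.6], [255, -0.161, -0.133, 0.011, 0, 0.5, 10.6], [255, -0.161, -0.133, 0.011, 0, 0.5, 10.6]]
  newtons: 30

```text
clock: 18.02
tcp_pos: [0.6191, 0.0751, 0.1917]
orientation: [-0.004, -0.01, 1.0, -0.0]
wrist_force: [-0.3, -0.1, 0.0]
finger_gap: -0.0002
grip_force: 0.0
```

```bash
python3 - <<'E'
from h import *
im=snap('wrist');save('w3.png',im)
snap('scene');Q,_=cloud('scene')
z=load('scene')['im'];hs=cv2.cvtColor(z,cv2.COLOR_RGB2HSV)
m=(Q[...,2]>.117)&(Q[...,2]<.134)&(abs(Q[...,0]-.62)<.03)&(abs(Q[...,1]-.02)<.04)
print(m.sum(),Q[m].mean(0) if m.any() else '')
delta([.6225,.075,.114],1.1)
E
```

```text
19 [0.6228 0.0268 0.1234]
clock 18.125 shift [-0.0038  0.0001  0.0776] turn [-0.04 -0.41  0.04]
```

View pics/w3.png

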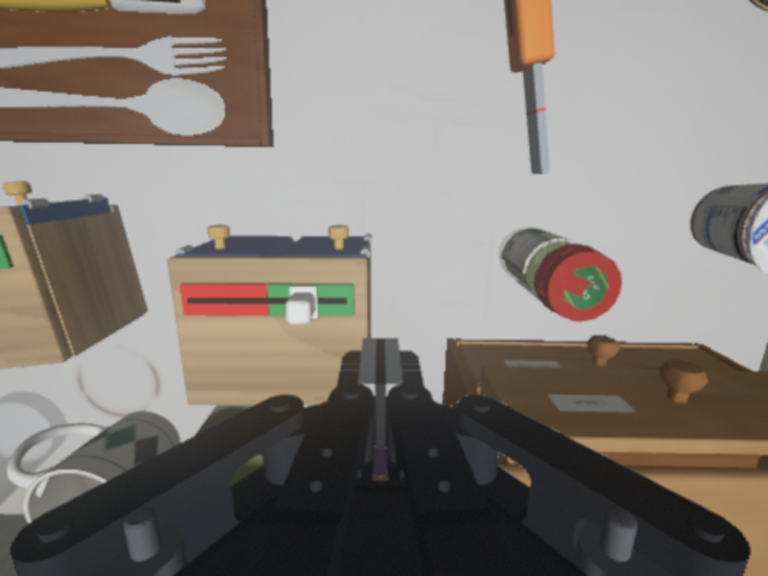

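The marker, at (300,305), sits near the green end with the shut fingers just to its +y side. The gauge lies clear at (530,80). Descending and pushing along −y.

Request:
drive_tool:
  deltas:
    - [[255, -0.004, 0, 0.03, 0, -0.4, 0], [255, -0.004, 0, 0.06, 0, -0.4, 0], [255, -0.004, 0, 0.077, 0, -0.4, 0], [255, -0.004, 0, 0.077, 0, -0.4, 0], [255, -0.004, -0.01, 0.077, 0, -0.4, 0], [255, -0.004, -0.02, 0.077, 0, -0.4, 0], [255, -0.004, -0.03, 0.077, 0, -0.4, 0], [255, -0.004, -0.037, 0.077, 0, -0.4, 0], [255, -0.004, -0.044, 0.077, 0, -0.4, 0], [255, -0.004, -0.051, 0.077, 0, -0.4, 0], [255, -0.004, -0.058, 0.077, 0, -0.4, 0], [255, -0.004, -0.058, 0.077, 0, -0.4, 0]]

```text
clock: 19.62
tcp_pos: [0.624, 0.0156, 0.1137]
orientation: [-0.001, -0.009, 1.0, -0.001]
wrist_force: [-0.3, 0.0, 0.4]
finger_gap: -0.0001
grip_force: 0.0
```

Request:
drive_tool:
  deltas:
    - [[255, 0, -0.003, 0, 0, 0, 0], [255, 0, -0.006, 0, 0, 0, 0], [255, 0, -0.009, 0, 0, 0, 0], [255, 0, -0.011, 0, 0, 0, 0], [255, 0, -0.011, 0, 0, 0, 0]]

```text
clock: 20.25
tcp_pos: [0.6244, 0.005, 0.1138]
orientation: [-0.001, -0.009, 1.0, -0.0]
wrist_force: [-0.4, 0.6, -0.1]
finger_gap: 0.0002
grip_force: 0.2
```

Request:
drive_tool:
  deltas:
    - [[255, 0, -0.002, 0, 0, 0, 0], [255, 0, -0.004, 0, 0, 0, 0], [255, 0, -0.006, 0, 0, 0, 0], [255, 0, -0.006, 0, 0, 0, 0]]

```text
clock: 20.75
tcp_pos: [0.6244, 0.0022, 0.1139]
orientation: [-0.001, -0.01, 1.0, 0.002]
wrist_force: [0.9, 10.3, 0.4]
finger_gap: -0.0001
grip_force: 5.1
```

```bash
python3 - <<'E'
from h import *
snap('scene');Q,im=cloud('scene');print(get_state()['wrist_force'])
m=(Q[...,2]>.115)&(Q[...,2]<.134)&(abs(Q[...,0]-.62)<.03)&(abs(Q[...,1]+.02)<.06)
hs=cv2.cvtColor(im,cv2.COLOR_RGB2HSV);m2=m&(hs[...,2]>150)&(hs[...,1]<60)
print(m2.sum(),Q[m2].mean(0) if m2.any() else '')
save('push.png',im[140:200,220:300],7)
E
```

```text
[-0.5057 11.194  -0.2568]
16 [ 0.6223 -0.0205  0.1239]
```

View pics/push.png

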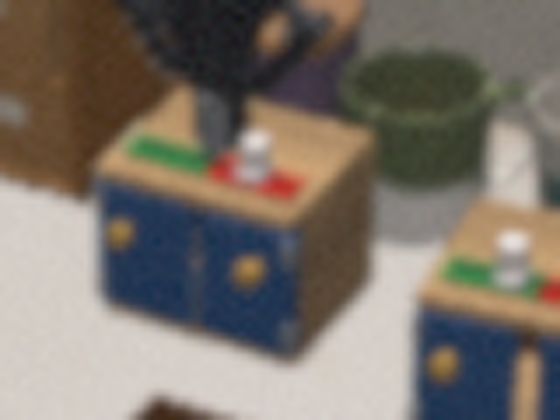

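The marker moved 47 mm and now meets the end stop at 11 N. In the crop it stands on red at (253,155), and the right cupboard's marker is still on green. Retreat.

Request:
drive_tool:
  deltas:
    - [[255, 0, 0.01, 0, 0, 0, 0], [255, 0, 0.02, 0, 0, 0, 0], [255, 0, 0.03, -0.02, 0, 0, 0], [255, 0, 0.03, -0.06, 0, 0, 0], [255, 0, 0.03, -0.11, 0, 0, 0], [255, 0.05, 0.05, -0.13, 0, 0, 0], [255, 0.1, 0.08, -0.13, 0, 0, 0], [255, 0.15, 0.12, -0.13, 0, 0, 0], [255, 0.18, 0.16, -0.13, 0, 0, 0], [255, 0.18, 0.16, -0.13, 0, 0, 0], [255, 0.18, 0.16, -0.13, 0, 0, 0]]

```text
clock: 22.18
tcp_pos: [0.4422, 0.1561, 0.2444]
orientation: [0.0, -0.01, 1.0, -0.001]
wrist_force: [0.2, 0.3, -0.9]
finger_gap: 0.0001
grip_force: 0.0
```

```bash
python3 - <<'E'
from h import *
snap('top');snap('scene')
for n in ['top','scene']:
    Q,im=cloud(n)
    for nm,x,y in [('L',.62,.007),('R',.60,-.19)]:
        m=(Q[...,2]>.116)&(Q[...,2]<.134)&(abs(Q[...,0]-x)<.03)&(abs(Q[...,1]-y)<.05);print(n,nm,m.sum(),Q[m].mean(0) if m.any() else '')
    for nm,(x,y,h) in {'spice':(.6036,.1944,.1087),'yog':(.5748,.3521,.0744),'salt':(.4998,-.3666,.092)}.items():
        m=(abs(Q[...,2]-h)<.01)&(np.hypot(Q[...,0]-x,Q[...,1]-y)<.06);print(n,nm,m.sum(),Q[m].mean(0) if m.any() else '')
E
```

```text
top L 26 [ 0.6224 -0.0179  0.1269]
top R 27 [ 0.6008 -0.179   0.1267]
top spice 141 [0.611  0.1911 0.1075]
top yog 0 
top salt 263 [ 0.5094 -0.3695  0.0927]
scene L 16 [ 0.6227 -0.0216  0.1237]
scene R 20 [ 0.6004 -0.1835  0.124 ]
scene spice 76 [0.6077 0.1913 0.1058]
scene yog 137 [0.5779 0.3522 0.0714]
scene salt 172 [ 0.5053 -0.3745  0.0908]
```

```bash
python3 -c "
from h import *
print(hand_in())"
```

```text
the job is handed in; nothing more can be done
None
```

I tested both gaps: the left cupboard's jammed and the blade slid about 54 mm into the right one. The gauge lies flat clear of the cupboards, the left marker is at its red end, nothing else appears to have moved, and the job is handed in at about 22 s with no verdict shown.

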